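# Peel a stuck gel tray and hold it over the viewing panel

## Robot

A 6-joint arm with a two-finger parallel gripper is mounted at the origin on the work surface. World frame = base frame: x ahead of the robot, y to its left, z up, the work surface at z = 0. Lengths are in mm, angles in rad, forces in N, time in s.
With the tool pointing down it reaches from about 350 to 875 mm from the base axis. Payload 4.2 kg.
Tool frame: the origin (TCP) lies between the finger pads, 19 mm behind the fingertips; this is the grasp point; z points along the fingers, y is the direction in which the jaws open and shut (so a half turn about z gives the same grasp; the last joint's range is limited). The gripper opens to 85 mm and grips with 20 to 120 N. Pads are 22 mm wide; open, the fingers measure 114 mm over their backs; the gripper's body (76 mm by 85 mm) begins 54 mm behind the grasp point. The pads swing forward as they close: fully open they stand 13 mm farther back than shut.
Start: joints at [1.558, 0.385, 0.008, 0, -1.194, -0.259], TCP at [167.759, 602.043, 250.012] pointing down, gripper open.
Joint ranges: [-3.14, 3.14], [-1.21, 2.06], [-1.07, 1.41], [-3.16, 2.05], [-2.99, -0.16], [-3.1, 3.1]. Speed limits (rad/s): [2.79, 2.79, 3.14, 3.14, 3.14, 3.14].

## Interface

Orientations are given as a 3x3 rotation matrix whose columns are the frame's x, y, z axes.
In Python, from cell import sensors, vision, manip gives the robot as it stands. The module is installed in compiled form; this text tells all that it offers.
- The arm moves only by the tool drive_tool, never from a script. Its argument "steps" is a list of rows, each a list of 4 numbers: the shift along the world's x, y, z in m, then the turn about the world's z in degrees. In form: [[tx, ty, tz, twist], ...]. A call has 1 to 5 rows; each row is the pose to reach, as a shift and turn from the pose commanded when the call began; what a row does not reach only later rows make up. A row lasts 1/8 s, in which the tool goes at most 62.5 mm and 10.7 degrees, less where a joint would pass 70% of its speed; a pose out of reach is approached as far as the arm can. A call with a gripper value outside its range is refused whole. "jaw" is the finger opening in m, from 0 to 0.0854, set as the call begins (left out, the last holds). The fingers move at their own pace and stop on an object; "newtons" is the grip in N (left out, the last holds). Time passes only in rows, so rows that repeat a pose let the fingers close. It gives the time, the measured TCP pose, the force and the opening at its end, in the units of the state.
- sensors.get_obs(): the state, without advancing time (a new reading comes with each control period).
- vision.snapshot(name): name is "scene" or "top"; returns the picture (480x640x3 uint8, red, green, blue); there is no depth.
- vision.camera_params(name): a dict with "fov_y" (degrees; the focal length in pixels is half the picture's height over the tangent of half this angle, whatever the lens; pixels are square), "cx", "cy" (the principal point, pixels), "k1" (the pictures are not rectified: a ray, as slopes to the right and down, at radius r is drawn at 1 + k1 r^2 times it, then the intrinsics apply), "world_to_cam" (4x4, takes a point from world to camera coordinates). Camera axes: x right, y down, z forward; pixel columns grow to the right and rows downward; lengths in mm; the calibration is good to about 2 mm. A picture is of the moment at which its call begins. camera_params takes no time and is no camera call.
- manip.job_done(): hands the job in, once; it reports no verdict.
The state is a dict: "time_s": time; "qpos": joint angles; "qvel": joint speeds; "effort": joint torques, N m; "position": TCP position; "ee_rot": TCP orientation; "ft_force": force on the tool from outside, world axes, zero at the start; "torque": the same for the moment, N m; "finger_gap": finger opening in mm.
Only numpy, scipy, OpenCV 4.12 (cv2) and the standard library are available. Lean on these libraries where they do the work, as an engineer would, in place of code of your own. Each camera call takes 0.05 s, during which the arm holds its last target.

## Task

The formed gel-staining trays have stuck together in their stack: peel off only the top tray by taking its rim at one corner and lifting that corner first, while the opposite corner stays down in the stack, and leave the rest of the stack standing in its place. Bring the tray over to the lit viewing panel and hold it there, level and open side up, a hand's breadth above the middle of the panel, so that it can be checked against the light. Finish while still holding it in the gripper, in the air, and leave the bottle, the tip box and the beaker alone.

Things in the scene. Friction and masses are not known exactly. Their poses are not given: they have to be found in the camera images.
- tray: top tray of the stack, loose, about 130 g: stiff milky-white formed plastic, 218 x 158 x 36 mm (x, y, z), open on top, its four corners bevelled at 45 degrees. Origin: centre of its underside, x along the long side, z up. A solid upright bead, 9 mm wide, 10 mm high (26 to 36 mm above the origin), forms the rim all round and can be pinched with one finger inside the tray, one outside
- corner_pp (a point): point on the tray: top of the rim bead at the middle of the bevelled +x +y corner, halfway across the bead; tray frame x 91.2, y 61.2, z 36 mm. Each bevel's bead faces exactly 45 degrees between the sides (here along +x +y) and is 34 mm long inside, 41 mm outside. The opposite one is corner_nn
- corner_np (a point): same point of the -x +y corner (corner_pn is opposite). Inner faces of the bead along the sides lie at x = +-100 and y = +-70 mm. Below the bead the thin walls step 2 mm inward, then slope in 5 mm more down to the flat floor
- corner_nn (a point): same point of the -x -y corner. Here as at every corner a sprung moulded nub of the tray below grips the seated tray with about 1.3 N and lets go once that corner has risen about 7 mm
- corner_pn (a point): same point of the +x -y corner (corner_np is opposite)
- stack: rest of the stack: nine more such trays, nested and stuck together, a loose block of about 1.1 kg that simply stands on the bench. Origin: centre of its foot; axes as the tray's. Its rims lie flush above one another, one each 10 mm, the highest 116 mm above the bench; the top tray's rim rests on it, with the tray's origin 90 mm above this origin and the tray's rim top at 126 mm
- panel: the lit viewing panel, a flat LED light box fixed on the bench, grey frame 260 x 200 mm (x, y) with a glowing white window 230 x 170 mm. Origin: centre of its underside on the bench; z up; its window is 18 mm above the origin
- bottle: bystander: a laboratory glass bottle with a screw cap, 66 mm diameter, 135 mm high; origin at the centre of its foot
- tipbox: bystander: a closed pipette tip box, 82 x 122 x 75 mm (x, y, z); origin at the centre of its underside
- beaker: bystander: an open beaker, 68 mm diameter, 95 mm high; origin at the centre of its foot
Mind the look-alikes: they are no part of the job. Of the things that look like the stack, the largest one is meant.

How it is judged (in metres and radians):
On the way:
1. gripped near one corner (tool point within 50 mm), that corner of the top tray is peeled up at least 12 mm while the opposite corner is still down in the stack (risen less than 6 mm) (((z of corner_pp in the frame of stack above 0.138 m and z of corner_nn in the frame of stack below 0.132 m and distance between the grasp point and corner_pp below 0.05 m) or (z of corner_nn in the frame of stack above 0.138 m and z of corner_pp in the frame of stack below 0.132 m and distance between the grasp point and corner_nn below 0.05 m) or (z of corner_np in the frame of stack above 0.138 m and z of corner_pn in the frame of stack below 0.132 m and distance between the grasp point and corner_np below 0.05 m) or (z of corner_pn in the frame of stack above 0.138 m and z of corner_np in the frame of stack below 0.132 m and distance between the grasp point and corner_pn below 0.05 m))), for 0.1 s.
At the end, for the whole second after the job is handed in: The top tray is held by the fingers alone, still, open side up, level within 0.2 rad, its centre within 45 mm (seen from above) of the panel's, its underside 37 to 202 mm above the window; the rest of the stack stands upright within 40 mm of where it was (z of tray in the frame of panel between 0.055 and 0.22 m and horizontal distance between tray and panel below 0.045 m and angle between tray's own z axis and vertical below 0.2 rad and linear speed of tray below 0.03 m/s and contact force between tray and the fingers above 2 N and contact force between tray and panel below 0.05 N and contact force between tray and stack below 0.05 N and distance of stack from where it was at the start of the episode below 0.04 m and angle between stack's own z axis and vertical below 0.05 rad); the arm keeps its last pose, push and grip.
It fails at once if the rest of the stack lifted, tipped or dragged away (height (world z) of stack above 0.02 m or angle between stack's own z axis and vertical above 0.2 rad or distance of stack from where it was at the start of the episode above 0.05 m).
It fails at once if bottle, tip box or beaker knocked over or pushed away (distance of any of bottle, tipbox, beaker from where it was at the start of the episode above 0.03 m or angle between any of bottle, tipbox, beaker's own z axis and vertical above 0.4 rad).
It also fails if it takes over 51 s, if anything falls off the work surface, if the arm or the gripper's body presses on something with over 40 N, if the wrist force passes 120 N, or if a joint passes its speed limit or range.

## Working session

There is one attempt and no reset: what is moved stays moved. The work goes in short steps, Python scripts to look and compute and a tool call to move; the robot and the scene stay as the last step left them, time stands still between calls to the robot, and variables do not carry over. Pictures are saved under pics/ and viewed, and the job is handed in when it is done.

Besides the shell and the picture viewer there is one more tool, called by a JSON object that holds its "method" and its "body". drive_tool: Moves the arm, as the interface text tells. Its arguments: {"type":"object","properties":{"steps":{"type":"array","items":{"type":"array","items":{"type":"number"}}},"jaw":{"type":"number"},"newtons":{"type":"number"}},"required":["steps"]}

```bash
mkdir -p pics; python3 - <<'E'
from cell import sensors, vision
import cv2,numpy as np
for n in("scene","top"):
    im=vision.snapshot(n); cv2.imwrite(f"pics/{n}0.png",im[:,:,::-1])
    p=vision.camera_params(n); print(n,{k:(np.round(v,4).tolist() if not np.isscalar(v) else v) for k,v in p.items()})
o=sensors.get_obs()
for k in o: print(k,np.round(o[k],3).tolist())
E
```

```text
scene {'fov_y': 50.25097974110727, 'cx': 308.2096332527548, 'cy': 235.34831954973518, 'k1': 0.04309121386298975, 'world_to_cam': [[0.6345, 0.7728, 0.0158, -320.0594], [0.4412, -0.3453, -0.8283, -158.3224], [-0.6346, 0.5325, -0.5601, 1597.9217], [0.0, 0.0, 0.0, 1.0]]}
top {'fov_y': 47.67891753953604, 'cx': 318.2079445830469, 'cy': 234.13243448347575, 'k1': -0.08439467775968404, 'world_to_cam': [[0.0164, -0.9998, 0.0067, -32.2764], [-0.9833, -0.0173, -0.1813, 505.6293], [0.1814, -0.0036, -0.9834, 1141.5422], [0.0, 0.0, 0.0, 1.0]]}
time_s 0.1
qpos [1.558, 0.385, 0.007, -0.0, -1.194, -0.259]
qvel [0.001, -0.002, 0.004, 0.002, 0.0, -0.0]
effort [-0.001, -39.332, 18.893, 4.198, -0.003, 0.0]
position [167.623, 601.613, 249.053]
ee_rot [[0.963, -0.269, -0.0], [-0.269, -0.963, -0.002], [0.0, 0.002, -1.0]]
ft_force [-0.468, 0.579, -0.11]
torque [-0.029, -0.015, 0.03]
finger_gap 85.725
```

View pics/scene0.png

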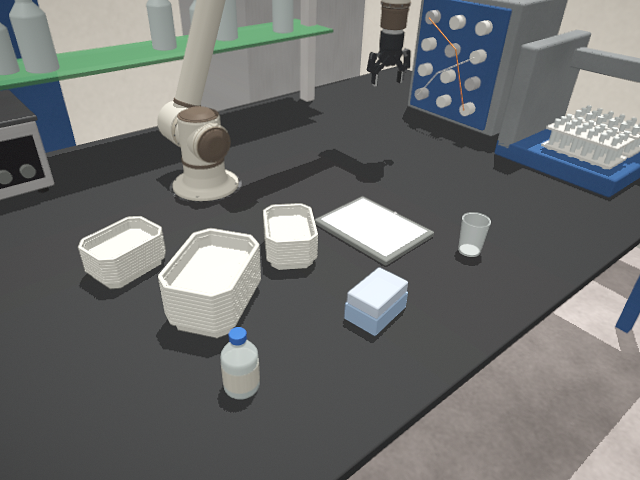

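View pics/top0.png

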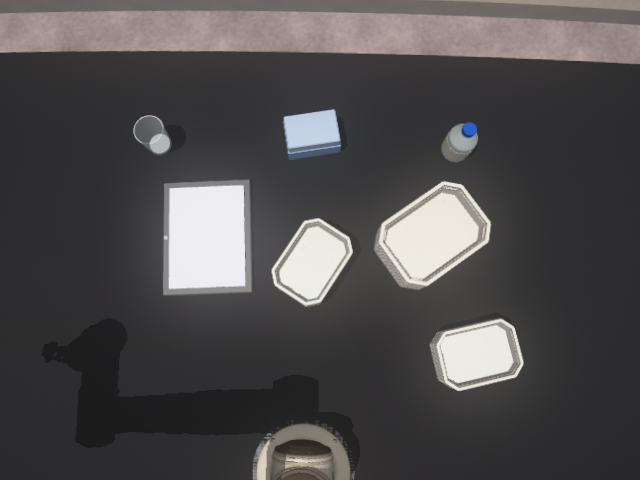

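The scene picture shows three white tray stacks, plus the panel, tip box, beaker and bottle. In the top view the stacks are at A (433,235), B (312,262) and C (477,354). A looks largest and fits 218x158 mm, so I'll confirm that with a crop and measurements.

```bash
cat > h.py <<'E'
import numpy as np,cv2
from cell import sensors, vision
def cam(n):
    p=vision.camera_params(n); f=240/np.tan(np.radians(p['fov_y']/2))
    return p,f,np.array(p['world_to_cam'])
def ray(n,uv,z):
    p,f,T=cam(n); uv=np.atleast_2d(uv).astype(float)
    d=(uv-[p['cx'],p['cy']])/f; s=d.copy()
    for _ in range(20): s=d/(1+p['k1']*(s**2).sum(1,keepdims=True))
    D=np.c_[s,np.ones(len(s))]@T[:3,:3]; C=-T[:3,:3].T@T[:3,3]
    t=(z-C[2])/D[:,2]; return C+D*t[:,None]
def proj(n,P):
    p,f,T=cam(n); P=np.atleast_2d(P).astype(float); c=P@T[:3,:3].T+T[:3,3]; s=c[:,:2]/c[:,2:]
    s=s*(1+p['k1']*(s**2).sum(1,keepdims=True)); return s*f+[p['cx'],p['cy']]
E
python3 - <<'E'
from h import *
im=cv2.imread('pics/top0.png')
cv2.imwrite('pics/cropA.png',cv2.resize(im[165:305,355:515],None,fx=5,fy=4.2857*1.0 if 0 else 4.28,interpolation=cv2.INTER_CUBIC)[:600,:800])
hsv=cv2.cvtColor(im,cv2.COLOR_BGR2HSV)
for th in (140,170,195,210):
    m=((hsv[:,:,2]>th)&(hsv[:,:,1]<60)).astype(np.uint8)*255
    m[:60]=0;m[410:]=0
    m=cv2.morphologyEx(m,cv2.MORPH_CLOSE,np.ones((3,3)))
    for c in cv2.findContours(m,cv2.RETR_EXTERNAL,cv2.CHAIN_APPROX_NONE)[0]:
        if cv2.contourArea(c)<1500: continue
        h=cv2.convexHull(c)[:,0]
        for z in ((18,126)):
            P=ray('top',h,z)[:,:2].astype(np.float32); print(th,h.mean(0).round(),z,[np.round(v,1) for v in cv2.minAreaRect(P)])
E
```

```text
140 [483. 355.] 18 [array([ 250.3, -374.6]), array([131.6, 192.8]), np.float64(13.7)]
140 [483. 355.] 126 [array([ 253.9, -342.6]), array([119.7, 175.4]), np.float64(13.7)]
140 [313. 265.] 18 [array([450.7, -10.5]), array([131.6, 182. ]), np.float64(57.9)]
140 [313. 265.] 126 [array([436.2, -11.3]), array([119.7, 165.6]), np.float64(57.9)]
140 [208. 244.] 18 [array([499.1, 227. ]), array([243.3, 191.6]), np.float64(3.5)]
140 [208. 244.] 126 [array([480.3, 204.7]), array([221.3, 174.3]), np.float64(3.5)]
140 [430. 237.] 18 [array([ 515.6, -280. ]), array([173.4, 255.6]), np.float64(35.5)]
140 [430. 237.] 126 [array([ 495.3, -256.5]), array([157.8, 232.5]), np.float64(35.5)]
140 [314. 125.] 18 [array([758.8,  -4.5]), array([ 86.8, 122.6]), np.float64(10.3)]
140 [314. 125.] 126 [array([716.6,  -5.8]), array([ 78.9, 111.6]), np.float64(10.3)]
170 [476. 351.] 18 [array([ 251.6, -380.1]), array([130. , 181.1]), np.float64(13.3)]
170 [476. 351.] 126 [array([ 255.1, -347.6]), array([118.2, 164.7]), np.float64(13.3)]
170 [315. 261.] 18 [array([450.7, -10.5]), array([130.3, 180.5]), np.float64
[... 1601 characters left out ...]
6]), np.float64(12.7)]
210 [313. 263.] 18 [array([450.9, -10.4]), array([128.7, 178.9]), np.float64(57.9)]
210 [313. 263.] 126 [array([436.4, -11.2]), array([117.1, 162.8]), np.float64(57.9)]
210 [208. 231.] 18 [array([503.2, 227.4]), array([229.3, 169.2]), np.float64(3.4)]
210 [208. 231.] 126 [array([484. , 205.1]), array([208.6, 153.9]), np.float64(3.4)]
210 [427. 238.] 18 [array([ 520.7, -286.3]), array([170.9, 236.6]), np.float64(35.5)]
210 [427. 238.] 126 [array([ 499.9, -262.2]), array([155.5, 215.2]), np.float64(35.5)]
210 [311. 126.] 18 [array([762.1,  -3.2]), array([ 76.5, 119.2]), np.float64(10.0)]
210 [311. 126.] 126 [array([719.5,  -4.6]), array([ 69.6, 108.4]), np.float64(10.0)]
```

View pics/cropA.png

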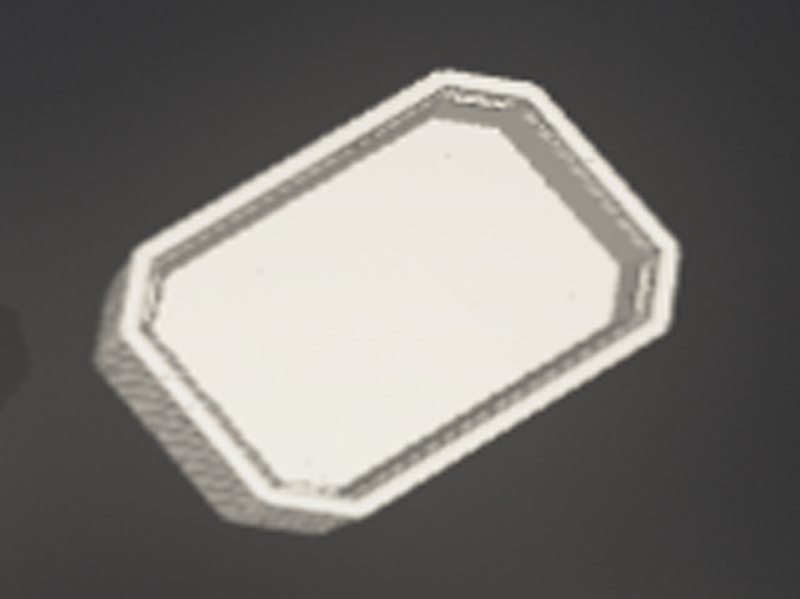

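Crop confirms A: a clean octagonal rim, and its outer size at z=126 is about 156.5x217 mm against 218x158. B and C are only about 120x165, so A is the stack. I'll check the predicted corners in both views.

```bash
python3 - <<'E'
from h import *
c=np.array([499.7,-262.3]);a=np.radians(125.5);R=np.array([[np.cos(a),-np.sin(a)],[np.sin(a),np.cos(a)]])
loc=np.array([[91.2,61.2],[91.2,-61.2],[-91.2,-61.2],[-91.2,61.2]])
ring=[(109,79-28.5),(109-28.5,79)]; o=[(109,50),(80,79),(-80,79),(-109,50),(-109,-50),(-80,-79),(80,-79),(109,-50)]
W=loc@R.T+c; print(W.round(1))
s=[]
for n in('top','scene'):
    im=cv2.resize(cv2.imread(f'pics/{n}0.png'),None,fx=4,fy=4,interpolation=cv2.INTER_CUBIC)
    P=proj(n,np.c_[np.array(o)@R.T+c,np.full(8,126)]); Q=proj(n,np.c_[W,np.full(4,126)])
    cv2.polylines(im,[((P+.5)*4).astype(np.int32)],True,(0,0,255),1)
    for q in Q: cv2.circle(im,tuple(((q+.5)*4).astype(int)),3,(0,160,0),-1)
    m=(P.mean(0)*4).astype(int); s.append(im[m[1]-280:m[1]+280,m[0]-280:m[0]+280][:, :])
cv2.imwrite('pics/ov.png',cv2.resize(np.hstack(s),(800,400)))
E
```

```text
[[ 396.9 -223.6]
 [ 496.6 -152.5]
 [ 602.5 -301. ]
 [ 502.8 -372.1]]
```

View pics/ov.png

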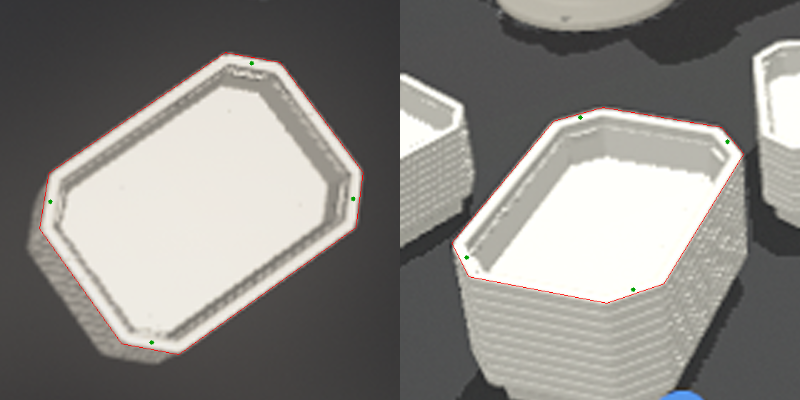

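Both views agree to about 1 px. I'll pinch the corner at world (496.6, -152.5), where the jaw axis should point at 80.5° and is now at 74.4°. Moving there at height.

{"method": "drive_tool", "body": {"steps": [[0.024,-0.055,0,1],[0.048,-0.11,0,2],[0.072,-0.165,0,3],[0.096,-0.22,0,4],[0.12,-0.275,0,6]], "jaw": 0.045, "newtons": 20}}

```text
time_s: 0.72
position: [288.0, 325.0, 249.8]
ee_rot: [[0.986, -0.165, -0.0], [-0.165, -0.986, -0.0], [-0.0, 0.0, -1.0]]
ft_force: [0.9, 1.3, 0.7]
finger_gap: 45.0
```

{"method": "drive_tool", "body": {"steps": [[0.022,-0.05,0,0],[0.044,-0.1,0,0],[0.066,-0.15,0,0],[0.088,-0.2,0,0],[0.11,-0.25,0,0]]}}

```text
time_s: 1.35
position: [397.9, 75.3, 250.0]
ee_rot: [[0.986, -0.166, 0.0], [-0.166, -0.986, 0.0], [0.0, -0.0, -1.0]]
ft_force: [2.0, -0.2, -0.5]
finger_gap: 45.1
```

{"method": "drive_tool", "body": {"steps": [[0.02,-0.046,0,0],[0.04,-0.092,0,0],[0.06,-0.138,0,0],[0.08,-0.184,0,0],[0.099,-0.229,0,0]]}}

```text
time_s: 1.98
position: [497.0, -153.7, 249.7]
ee_rot: [[0.986, -0.167, -0.001], [-0.167, -0.986, 0.0], [-0.001, -0.0, -1.0]]
ft_force: [0.8, 1.0, 0.3]
finger_gap: 44.8
```

Next I'll descend to TCP z of about 145 and look before closing.

{"method": "drive_tool", "body": {"steps": [[0,0.001,-0.03,0],[0,0.001,-0.06,0],[0,0.001,-0.09,0],[0,0.001,-0.104,0],[0,0.001,-0.104,0]], "jaw": 0.04}}

```text
time_s: 2.6
position: [496.4, -150.9, 145.3]
ee_rot: [[0.986, -0.166, -0.002], [-0.166, -0.986, -0.0], [-0.002, 0.0, -1.0]]
ft_force: [1.3, 0.3, 0.5]
finger_gap: 40.2
```

```bash
cat > look.py <<'E'
from h import *
import sys
t=sys.argv[1]
s=[]
for n,(x,y,w,h) in (('top',(340,165,160,150)),('scene',(140,150,160,150))):
    im=vision.snapshot(n); cv2.imwrite(f'pics/{n}_{t}.png',im[:,:,::-1]); s.append(im[y:y+h,x:x+w,::-1])
cv2.imwrite(f'pics/c_{t}.png',cv2.resize(np.hstack(s),(800,375),interpolation=cv2.INTER_CUBIC))
o=sensors.get_obs()
for k in('time_s','position','ft_force','torque','finger_gap'): print(k,np.round(o[k],2))
E
python3 look.py a
```

```text
time_s 2.7
position [ 497.53 -150.99  146.96]
ft_force [-0.78 -1.19  0.77]
torque [-0.03 -0.03  0.01]
finger_gap 39.88
```

View pics/c_a.png

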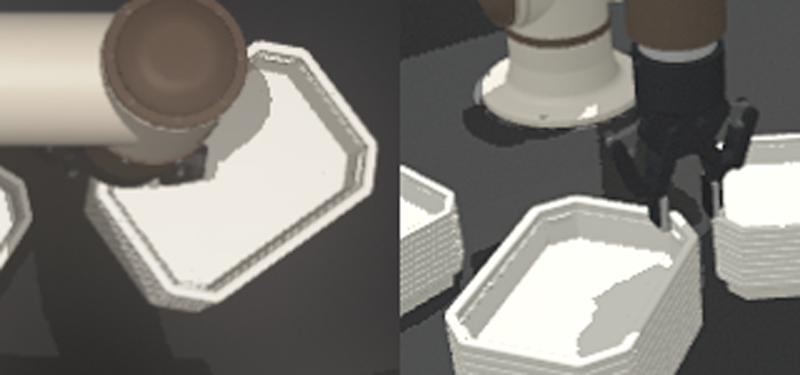

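The fingers straddle the bevelled bead: inner finger inside the tray, outer finger beside the rim. Lowering 9 mm and closing softly.

{"method": "drive_tool", "body": {"steps": [[0,-0.001,-0.009,0],[0,-0.001,-0.009,0]]}}

```text
time_s: 2.95
position: [496.5, -152.0, 136.8]
ee_rot: [[0.986, -0.167, -0.0], [-0.167, -0.986, 0.0], [-0.0, -0.0, -1.0]]
ft_force: [-0.3, -0.3, -0.1]
finger_gap: 40.0
```

{"method": "drive_tool", "body": {"steps": [[0,0,0,0],[0,0,0,0],[0,0,0,0],[0,0,0,0]], "jaw": 0.0, "newtons": 20}}

```text
time_s: 3.45
position: [496.9, -152.4, 137.4]
ee_rot: [[0.986, -0.166, 0.0], [-0.166, -0.986, -0.001], [0.0, 0.001, -1.0]]
ft_force: [-0.8, -3.9, 1.3]
finger_gap: 8.4
```

```bash
python3 look.py b
```

```text
time_s 3.55
position [ 496.87 -152.42  137.38]
ft_force [-0.79 -4.53  3.41]
torque [-1.36  0.19  0.01]
finger_gap 8.12
```

View pics/c_b.png

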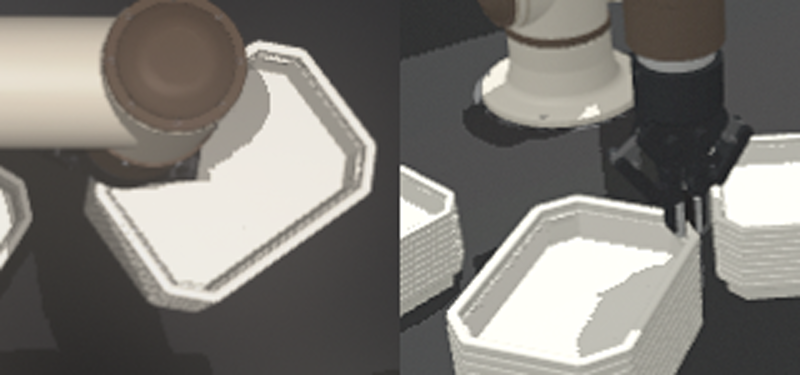

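Closed at 8.4 mm, about the bead's 9 mm. Peeling slowly with a soft grip so the tray can tilt.

{"method": "drive_tool", "body": {"steps": [[0,0,0.001,0],[0,0,0.002,0],[0,0,0.004,0],[0,0,0.006,0],[0,0,0.008,0]]}}

```text
time_s: 4.18
position: [496.1, -151.8, 144.7]
ee_rot: [[0.986, -0.167, -0.002], [-0.167, -0.986, 0.0], [-0.002, -0.0, -1.0]]
ft_force: [-0.5, -3.6, -5.1]
finger_gap: 8.1
```

```bash
python3 look.py c
```

```text
time_s 4.28
position [ 496.36 -151.85  145.29]
ft_force [-0.5  -3.55 -2.91]
torque [-0.64  0.31  0.05]
finger_gap 8.07
```

View pics/c_c.png

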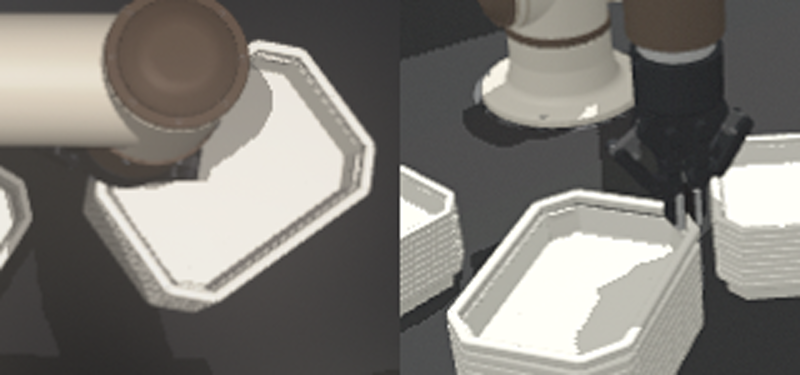

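Measuring how far each corner rose, from image shifts between b and c.

```bash
cat > rise.py <<'E'
from h import *
import sys
a,b=sys.argv[1:3]
c=np.array([499.7,-262.3]);an=np.radians(125.5);R=np.array([[np.cos(an),-np.sin(an)],[np.sin(an),np.cos(an)]])
pts={'near(-grip)':(91.2,-61.2),'opp':(-91.2,61.2),'side1 pp':(91.2,61.2),'side2 nn':(-91.2,-61.2),'longmid':(0,-74.5),'shortmid':(-104.5,0),'long2':(0,74.5),'short2':(104.5,0)}
A=cv2.imread(f'pics/scene_{a}.png',0);B=cv2.imread(f'pics/scene_{b}.png',0)
for k,l in pts.items():
    w=R@np.array(l)+c; p0=proj('scene',[*w,126])[0]; p1=proj('scene',[*w,136])[0]
    d=p1-p0; u=d/np.linalg.norm(d); s=np.linalg.norm(d)/10
    q0=p0+u*0; t=A[int(q0[1])-9:int(q0[1])+5,int(q0[0])-6:int(q0[0])+7]
    S=B[int(q0[1])-30:int(q0[1])+12,int(q0[0])-12:int(q0[0])+13]
    r=cv2.matchTemplate(S,t,cv2.TM_CCOEFF_NORMED);_,v,_,m=cv2.minMaxLoc(r)
    y=m[1]
    if 0<y<r.shape[0]-1:
        f=r[y-1:y+2,m[0]]; y=y+(f[0]-f[2])/(2*(f[0]-2*f[1]+f[2]))
    print(k,'dx',m[0]-6,'up px %.2f'%(21-y),'mm %.1f'%((21-y)/s),'score %.2f'%v)
E
python3 rise.py b c
```

```text
near(-grip) dx 0 up px 3.00 mm 8.0 score 0.99
opp dx 0 up px 0.18 mm 0.4 score 0.98
side1 pp dx 0 up px 1.97 mm 5.3 score 0.99
side2 nn dx -1 up px 1.04 mm 2.6 score 0.99
longmid dx -1 up px 2.14 mm 5.5 score 0.89
shortmid dx 4 up px 0.01 mm 0.0 score 1.00
long2 dx 0 up px 1.02 mm 2.6 score 0.99
short2 dx 4 up px 2.02 mm 5.4 score 0.99
```

The peel is working: the gripped corner is up about 8 mm and the opposite corner about 0.4 mm. Continuing to about 17 mm.

{"method": "drive_tool", "body": {"steps": [[0,0,0.002,0],[0,0,0.004,0],[0,0,0.006,0],[0,0,0.008,0],[0,0,0.009,0]]}}

```text
time_s: 4.9
position: [496.8, -151.8, 154.2]
ee_rot: [[0.986, -0.166, 0.0], [-0.166, -0.986, 0.0], [0.0, -0.0, -1.0]]
ft_force: [-0.8, -0.4, -2.6]
finger_gap: 8.2
```

{"method": "drive_tool", "body": {"steps": [[0,0,0,0],[0,0,0,0]]}}

```text
time_s: 5.15
position: [496.8, -151.8, 154.2]
ee_rot: [[0.986, -0.166, 0.0], [-0.166, -0.986, 0.0], [0.0, -0.0, -1.0]]
ft_force: [-1.0, -0.1, -0.7]
finger_gap: 8.3
```

```bash
python3 look.py d; python3 rise.py b d
```

```text
time_s 5.25
position [ 496.85 -151.85  154.13]
ft_force [-0.61  0.87 -0.84]
torque [0.45 0.33 0.01]
finger_gap 7.93
near(-grip) dx 0 up px 6.23 mm 16.6 score 0.98
opp dx 0 up px 0.81 mm 2.0 score 0.98
side1 pp dx 1 up px 5.08 mm 13.6 score 0.98
side2 nn dx -1 up px 1.95 mm 4.8 score 0.98
longmid dx -1 up px 4.99 mm 12.8 score 0.90
shortmid dx -5 up px 1.97 mm 4.8 score 1.00
long2 dx 1 up px 3.96 mm 10.2 score 0.98
short2 dx -2 up px 6.02 mm 16.2 score 0.99
```

View pics/c_d.png

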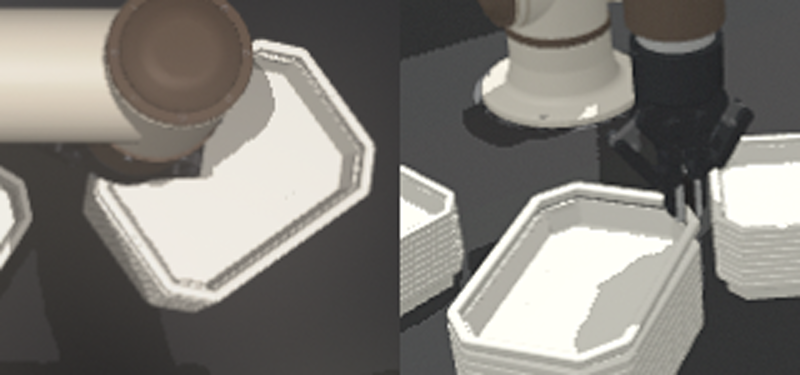

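Peeled, and held for more than 0.3 s: corner +16.6 mm, opposite +2.0 mm. Firming the grip to level the tray, then lifting straight out.

{"method": "drive_tool", "body": {"steps": [[0,0,0,0],[0,0,0,0],[0,0,0.002,0],[0,0,0.005,0],[0,0,0.008,0]], "newtons": 100}}

```text
time_s: 5.88
position: [497.4, -152.1, 162.7]
ee_rot: [[0.986, -0.166, 0.002], [-0.166, -0.986, -0.0], [0.002, 0.0, -1.0]]
ft_force: [0.1, -0.5, -0.3]
finger_gap: 5.0
```

{"method": "drive_tool", "body": {"steps": [[0,0,0.004,0],[0,0,0.008,0],[0,0,0.013,0],[0,0,0.018,0],[0,0,0.024,0]]}}

```text
time_s: 6.5
position: [496.7, -151.9, 186.4]
ee_rot: [[0.986, -0.166, -0.0], [-0.166, -0.986, 0.0], [-0.0, 0.0, -1.0]]
ft_force: [0.7, -0.0, -1.2]
finger_gap: 5.0
```

```bash
python3 look.py e
```

```text
time_s 6.6
position [ 497.28 -152.01  186.92]
ft_force [ 0.2  -0.1  -0.51]
torque [ 0.11  0.01 -0.  ]
finger_gap 4.94
```

View pics/c_e.png

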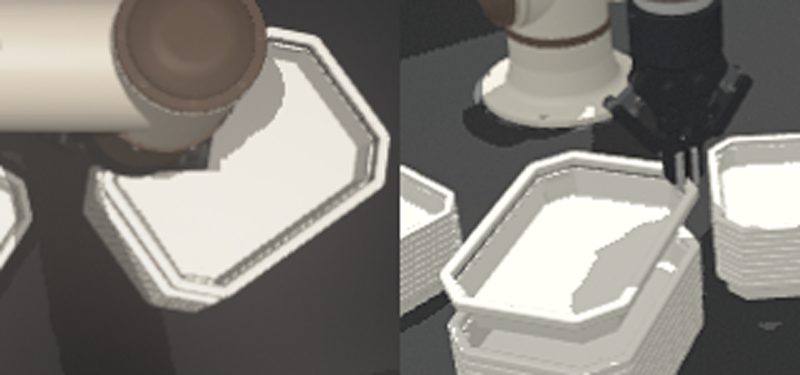

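The tray has come free and the stack is still standing. Lifting on, then checking tilt.

{"method": "drive_tool", "body": {"steps": [[0,0,0.01,0],[0,0,0.025,0],[0,0,0.045,0],[0,0,0.065,0],[0,0,0.08,0]]}}

```text
time_s: 7.22
position: [497.1, -152.0, 267.9]
ee_rot: [[0.986, -0.166, 0.002], [-0.166, -0.986, -0.0], [0.002, -0.0, -1.0]]
ft_force: [-0.7, -0.6, -1.7]
finger_gap: 4.9
```

```bash
python3 look.py f
```

```text
time_s 7.32
position [ 497.78 -152.12  268.44]
ft_force [ 0.36  0.67 -1.91]
torque [ 0.16 -0.04 -0.02]
finger_gap 4.95
```

View pics/scene_f.png

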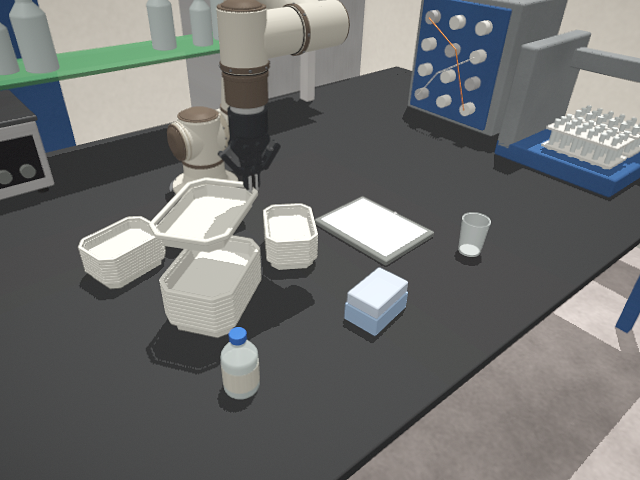

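View pics/top_f.png

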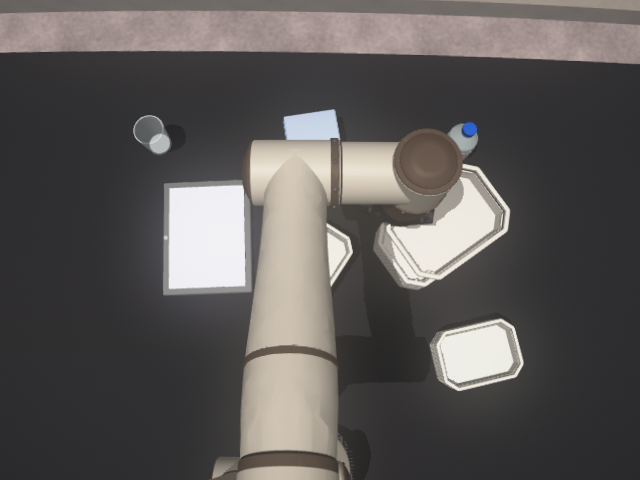

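```bash
cat > ov.py <<'E'
from h import *
import sys
t,gx,gy,z,ang,tilt=sys.argv[1],*map(float,sys.argv[2:7])  # grip corner pos, rim z, tray x angle, droop of far corner mm
an=np.radians(ang);R=np.array([[np.cos(an),-np.sin(an)],[np.sin(an),np.cos(an)]])
o=np.array([(109,50),(80,79),(-80,79),(-109,50),(-109,-50),(-80,-79),(80,-79),(109,-50)],float)-[91.2,-61.2]
drop=(o@np.array([-1,1])/2**.5)/215*tilt
P3=np.c_[o@R.T+[gx,gy],z-drop]; s=[]
for n in('top','scene'):
    im=cv2.resize(cv2.imread(f'pics/{n}_{t}.png'),None,fx=4,fy=4,interpolation=cv2.INTER_CUBIC)
    P=proj(n,P3); cv2.polylines(im,[((P+.5)*4).astype(np.int32)],True,(0,0,255),1)
    m=(P.mean(0)*4).astype(int); y0=max(0,m[1]-300);x0=max(0,m[0]-300); s.append(im[y0:y0+600,x0:x0+600])
cv2.imwrite(f'pics/ov_{t}.png',cv2.resize(np.hstack(s),(800,400)))
print('centre',(R@np.array([-91.2,61.2])+[gx,gy]).round(1))
E
python3 ov.py f 497 -152.3 257 125.5 0
```

```text
centre [ 500.1 -262.1]
```

View pics/ov_f.png

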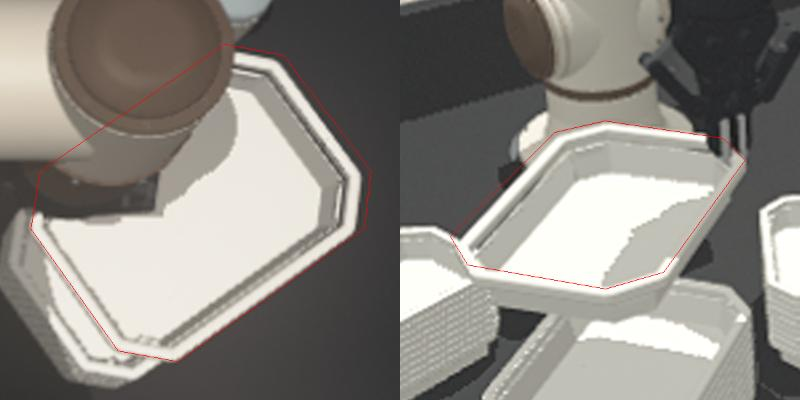

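```bash
python3 ov.py f 497 -152.3 256 125.5 20
```

```text
centre [ 500.1 -262.1]
```

View pics/ov_f.png

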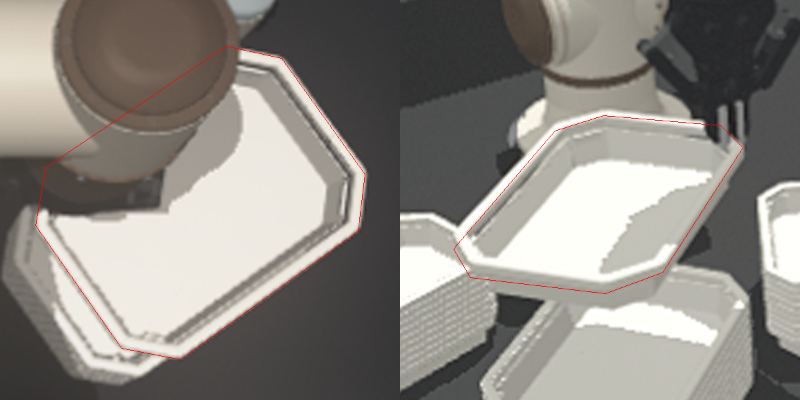

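The far corner droops about 20 mm over 215 (about 0.09 rad), within the 0.2 limit but worth watching. I'll raise the grip to 120 N and move gently to the panel.

{"method": "drive_tool", "body": {"steps": [[0,0,0,0],[0,0.008,0,0],[0,0.022,0,0],[0,0.042,0,0],[0,0.065,0,0]], "newtons": 120}}

```text
time_s: 7.95
position: [496.6, -85.6, 265.6]
ee_rot: [[0.986, -0.166, -0.001], [-0.166, -0.986, 0.0], [-0.001, 0.0, -1.0]]
ft_force: [0.0, 0.5, -1.3]
finger_gap: 4.6
```

{"method": "drive_tool", "body": {"steps": [[0,0.025,0,0],[0,0.05,0,0],[0,0.075,0,0],[0,0.1,0,0],[0,0.125,0,0]]}}

```text
time_s: 8.57
position: [496.4, 39.7, 265.8]
ee_rot: [[0.986, -0.165, -0.0], [-0.165, -0.986, 0.0], [-0.0, 0.0, -1.0]]
ft_force: [-0.0, -0.5, -1.1]
finger_gap: 4.3
```

{"method": "drive_tool", "body": {"steps": [[0,0.025,0,0],[0,0.05,0,0],[0,0.075,0,0],[0,0.1,0,0],[0,0.125,0,0]]}}

```text
time_s: 9.2
position: [496.2, 164.7, 265.7]
ee_rot: [[0.986, -0.165, -0.0], [-0.165, -0.986, -0.0], [-0.0, 0.0, -1.0]]
ft_force: [1.0, -0.0, -1.2]
finger_gap: 4.1
```

{"method": "drive_tool", "body": {"steps": [[0,0.025,0,0],[0,0.05,0,0],[0,0.075,0,0],[0,0.1,0,0],[0,0.12,0,0]]}}

```text
time_s: 9.82
position: [496.6, 284.8, 265.9]
ee_rot: [[0.986, -0.166, -0.0], [-0.166, -0.986, -0.0], [-0.0, 0.0, -1.0]]
ft_force: [0.6, -0.4, -1.3]
finger_gap: 4.1
```

{"method": "drive_tool", "body": {"steps": [[0.001,0.018,-0.005,0],[0.002,0.033,-0.015,0],[0.003,0.044,-0.03,0],[0.003,0.05,-0.045,0],[0.003,0.052,-0.06,0]]}}

```text
time_s: 10.45
position: [499.6, 334.9, 204.4]
ee_rot: [[0.986, -0.166, -0.001], [-0.166, -0.986, -0.001], [-0.001, 0.001, -1.0]]
ft_force: [-1.1, -0.2, -0.5]
finger_gap: 4.2
```

{"method": "drive_tool", "body": {"steps": [[0,0,-0.01,0],[0,0,-0.016,0],[0,0,-0.02,0],[0,0,-0.02,0]]}}

```text
time_s: 10.95
position: [499.8, 334.9, 186.1]
ee_rot: [[0.986, -0.166, 0.0], [-0.166, -0.986, 0.0], [0.0, -0.0, -1.0]]
ft_force: [-0.3, -0.7, -1.6]
finger_gap: 4.2
```

```bash
python3 look.py g
```

```text
time_s 11.05
position [500.   335.15 186.54]
ft_force [ 0.44  0.06 -0.99]
torque [0.17 0.05 0.02]
finger_gap 4.25
```

View pics/scene_g.png

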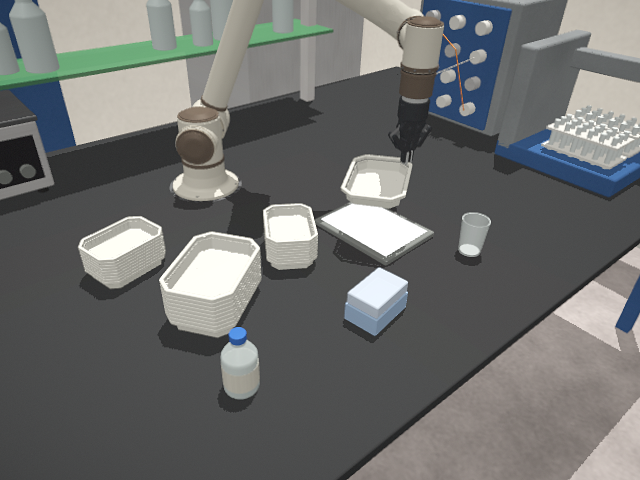

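View pics/top_g.png

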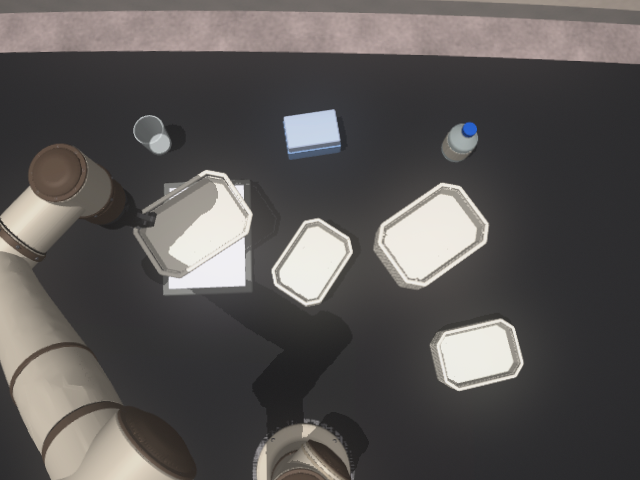

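The tray hangs over the panel, with the top view showing it at about (193,224). The stack at (433,235) and the bystanders look unmoved. I'll measure its plane from rim vertices in both views.

```bash
python3 - <<'E'
import cv2,numpy as np
a=cv2.imread('pics/top_g.png')[160:290,125:260];b=cv2.imread('pics/scene_g.png')[140:220,330:425]
cv2.imwrite('pics/za.png',cv2.resize(a,None,fx=5,fy=4.6 if 0 else 4,interpolation=cv2.INTER_CUBIC) if 0 else cv2.resize(a,None,fx=4.5,fy=4.5,interpolation=cv2.INTER_CUBIC))
cv2.imwrite('pics/zb.png',cv2.resize(b,None,fx=7,fy=7,interpolation=cv2.INTER_CUBIC))
E
```

```text
(no output)
```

View pics/za.png

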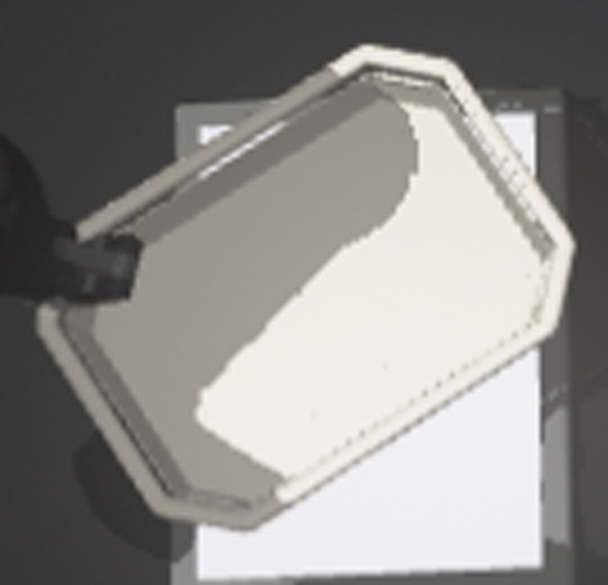

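View pics/zb.png

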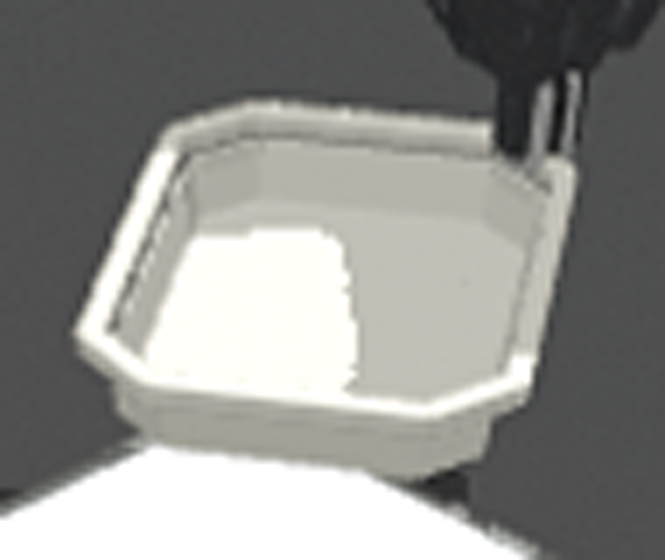

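```bash
cat > tri.py <<'E'
from h import *
def tri(T,S):
    out=[]
    for a,b in zip(T,S):
        A=[];B=[]
        for n,uv in(('top',a),('scene',b)):
            P=ray(n,uv,100.)[0]; C=-cam(n)[2][:3,:3].T@cam(n)[2][:3,3]; d=(P-C)/np.linalg.norm(P-C)
            M=np.eye(3)-np.outer(d,d); A.append(M);B.append(M@C)
        out.append(np.linalg.solve(sum(A),sum(B)))
    return np.array(out)
E
python3 - <<'E'
from tri import *
T=np.array([(365,48),(455,65),(573,243),(553,332),(255,530),(172,518)])/4.5+[125,160]-.4
S=np.array([(533,375),(430,415),(148,388),(80,335),(165,138),(250,103)])/7+[330,140]-.43
P=tri(T,S); print(P.round(1))
loc=np.array([(-80,-79),(-109,-50),(-109,50),(-80,79),(80,79),(109,50)],float)
# rigid fit
L=np.c_[loc,np.full(6,36.)]; Lm,Pm=L.mean(0),P.mean(0)
from scipy.spatial.transform import Rotation as Ro
r,rs=Ro.align_vectors(P-Pm,L-Lm); Rm=r.as_matrix(); o=Pm-Rm@Lm
print('resid',rs,'origin',o.round(1),'z',Rm[:,2].round(3),'tilt',np.arccos(Rm[2,2]).round(3),'xdir',np.degrees(np.arctan2(Rm[1,0],Rm[0,0])))
E
```

```text
[[611.6 206.7 169.4]
 [604.6 165.7 165.4]
 [525.3 110.4 159.7]
 [484.5 116.9 160.7]
 [394.6 242.4 165.7]
 [400.  279.2 171.2]]
resid 8.093640752620198 origin [503.  227.6 132.3] z [-0.021 -0.075  0.997] tilt 0.078 xdir 126.07138542260445
```

Tray origin is (503, 228, 132), with the panel centre at (503.2, 227.4), and the tilt is about 0.08 rad. Next I'll wait to check that nothing creeps, and re-measure the stack and bystanders.

{"method": "drive_tool", "body": {"steps": [[0,0,0,0],[0,0,0,0],[0,0,0,0],[0,0,0,0],[0,0,0,0]]}}

```text
time_s: 11.68
position: [499.8, 335.1, 186.0]
ee_rot: [[0.986, -0.166, 0.0], [-0.166, -0.986, 0.0], [0.0, -0.0, -1.0]]
ft_force: [-0.2, 0.5, -0.7]
finger_gap: 3.9
```

```bash
python3 look.py k; python3 - <<'E'
from h import *
for n in('top','scene'):
    d=cv2.absdiff(cv2.imread(f'pics/{n}_g.png'),cv2.imread(f'pics/{n}_k.png')).max(2); print(n,'changed px',(d>25).sum())
im=cv2.imread('pics/top_k.png');hsv=cv2.cvtColor(im,cv2.COLOR_BGR2HSV)
m=((hsv[:,:,2]>195)&(hsv[:,:,1]<60)).astype(np.uint8)*255;m=cv2.morphologyEx(m,cv2.MORPH_CLOSE,np.ones((3,3)))
for c in cv2.findContours(m[:320,365:520].copy(),cv2.RETR_EXTERNAL,cv2.CHAIN_APPROX_NONE,offset=(365,0))[0]:
    if cv2.contourArea(c)>3000 and c[:,0,1].min()>100: print('stack',cv2.minAreaRect(ray('top',cv2.convexHull(c)[:,0],116)[:,:2].astype(np.float32)))
d=cv2.absdiff(im,cv2.imread('pics/top0.png')).max(2)
for k,(x,y,w,h) in dict(bottle=(438,115,45,50),tip=(280,105,65,57),beaker=(130,110,45,48)).items(): print(k,(d[y:y+h,x:x+w]>40).sum())
E
```

```text
time_s 11.78
position [499.76 335.04 185.99]
ft_force [-0.12  0.18 -0.67]
torque [ 0.13  0.06 -0.02]
finger_gap 4.42
top changed px 59
scene changed px 85
stack ((499.72406005859375, -261.1577453613281), (155.8849334716797, 216.13902282714844), 35.46441650390625)
bottle 0
tip 0
beaker 0
```

```bash
python3 - <<'E'
import cv2,numpy as np
for n,(x,y,w,h) in(('top',(160,165,95,115)),('scene',(338,150,60,60))):
    a=cv2.imread(f'pics/{n}_g.png');b=cv2.imread(f'pics/{n}_k.png')
    d=cv2.absdiff(a,b).max(2); ys,xs=np.where(d>25); print(n,xs.min(),xs.max(),ys.min(),ys.max(),len(xs))
    g=[cv2.cvtColor(i[y:y+h,x:x+w],cv2.COLOR_BGR2GRAY).astype(np.float32) for i in(a,b)]
    print(cv2.phaseCorrelate(g[0],g[1],cv2.createHanningWindow((w,h),cv2.CV_32F)))
E
```

```text
top 5 299 155 472 59
((-0.11639771078535688, 0.02775107918618147), 1.0168703944318824)
scene 342 443 15 260 85
((-0.09631393441939906, -0.0018766970089281187), 1.018933856487274)
```

The tray moved less than 0.12 px in 0.7 s, so it is still. Handing in.

```bash
python3 -c "
from cell import manip; print(manip.job_done())"
```

```text
the job is handed in; nothing more can be done
None
```

I peeled the top tray off the largest stack by one bevelled corner and am holding it in the gripper over the lit panel. I handed the job in at about 11.8 s of the 51 s allowed; no verdict was reported.

- **Peel:** with a soft 20 N pinch, the gripped corner rose about 16.6 mm while the opposite corner rose about 2 mm. I held that for more than 0.3 s before firming the grip and lifting the tray clear.
- **Final hold:** triangulating the rim from both cameras puts the tray's centre at (503, 228) mm against the panel's (503, 227). Its underside is at about 132 mm, roughly 114 mm above the window. It is open side up in a 120 N grip.
- **Stillness:** the tray's image shifted by about 0.1 px in 0.7 s, which I take as still.
- **Tilt:** the tray is not perfectly level. It droops by about 0.08 rad towards the far corner, within the 0.2 limit, and firming the grip did not remove the droop.
- **Everything else:** the rest of the stack is still in place to about 1 mm. The bottle, tip box and beaker show no change from the first picture.

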